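# Cap the purge port of the anoxic papyrus case

### The arm

A 7-joint arm with a two-finger parallel gripper is mounted at the origin on the work surface. World frame = base frame: x ahead of the robot, y to its left, z up, the work surface at z = 0. Lengths are in mm, angles in rad, forces in N, time in s.
With the tool pointing down it reaches from about 400 to 925 mm from the base axis. Payload 5.6 kg.
Tool frame: the origin (TCP) lies between the finger pads; the fingertips stand 11 mm ahead of it and the grasp point (between the pads) lies 8 mm behind it; z points along the fingers, y is the direction in which the jaws open and shut (so a half turn about z gives the same grasp; the last joint's range is limited). The gripper opens to 85 mm and grips with 20 to 120 N. Pads are 22 mm wide; open, the fingers measure 114 mm over their backs; the gripper's body (76 mm by 85 mm) begins 54 mm behind the grasp point. The pads swing forward as they close: fully open they stand 13 mm farther back than shut.
Start: joints at [1.296, 0.468, -0.012, 1.603, 0.006, 1.071, -0.056], TCP at [149.282, -632.632, 242.29] pointing down, gripper open.
Joint ranges: [-2.53, 2.53], [-0.31, 2.02], [-1.57, 1.55], [0.28, 2.44], [-1.29, 4.43], [0.15, 1.84], [-2.92, 2.92]. Speed limits (rad/s): [2.57, 2.57, 3.14, 3.14, 3.14, 3.14, 3.14].

### API

Orientations are given as a unit quaternion [w, x, y, z].
In Python, from rig import ctrl, optics gives the robot as it stands.
- The arm moves only by the tool jog_arm, never from a script. Its argument "steps" is a list of rows, each a list of 3 entries, a list of its own where there are three numbers: the shift along the tool's x, y, z in m, then the turn, a rotation vector about the tool's x, y, z in degrees, then the opening, from -1 (shut) to 1 (fully open), so that 0 is half open. In form: [[[tx, ty, tz], [rx, ry, rz], gripper], ...]. A call has 1 to 20 rows; each row shifts and turns the commanded pose from where the row before left it, along the tool's axes as they then stand; what a row does not reach is not made up. A row lasts 1/10 s, in which the tool goes at most 50 mm and 8.59 degrees, less where a joint would pass 70% of its speed; a pose out of reach is approached as far as the arm can. A call is refused whole if a number of a shift passes 0.05 or a number of a turn 8.59, either way. A call with a gripper value outside its range is refused whole. The fingers move at their own pace and stop on an object; "force" is the grip in N (left out, the last holds). Time passes only in rows, so rows that do not move let the fingers close. It gives the time, the measured TCP pose, the force and the opening at its end, in the units of the state.
- ctrl.state(): the state, without advancing time (a new reading comes with each control period).
- optics.camera(name): name is "side" or "top"; returns (picture, depth): 480x640x3 uint8, blue, green, red; 480x640 float32, mm along the optical axis (not along the pixel's ray), 0 where there is no reading.
- optics.camera_info(name): a dict with "fx", "fy", "cx", "cy" (pixels), "R" (3x3) and "t" (3): a world point X has camera coordinates R X + t. Camera axes: x right, y down, z forward; pixel columns grow to the right and rows downward; lengths in mm; the calibration is good to about 2 mm. A picture is of the moment at which its call begins. camera_info takes no time and is no camera call.
- ctrl.job_done(): hands the job in, once; it reports no verdict.
The state is a dict: "time": time; "joints": joint angles; "joint_velocities": joint speeds; "effort": joint torques, N m; "position": TCP position; "ee_rot": TCP orientation; "force": force on the tool from outside, world axes, zero at the start; "moment": the same for the moment, N m; "grip_width": finger opening in mm.
Only numpy, scipy, OpenCV 4.12 (cv2) and the standard library are available. Lean on these libraries where they do the work, as an engineer would, in place of code of your own. Each camera call takes 0.05 s, during which the arm holds its last target. There are 200 camera calls.

### The job

The papyrus case has been flushed: fit the two-armed cam coupling onto the grooved adaptor on the case, pushing it down until you feel its rubber seal give, then swing its two cam arms all the way down, one after the other. Work by feel and gently, pressing no harder than about 25 N so as not to crush the seal or strain the arms, keep the coupling upright, and do not disturb the glazed papyrus mount lying on the case.

Things in the scene. Friction and masses are not known exactly. Their poses are not given: they have to be found in the camera images.
- cap: Coupling: aluminium cup standing mouth down, left or right of the case. 50 mm outside, bore 38 mm, 46 mm tall, 0.3 to 0.5 kg. Origin: centre of its mouth (underside), z up. Two brass cam arms hinge on pins at (0,+26,22) and (0,-26,22) mm and swing in its y-z plane; ears reach 32 mm from the axis. Grasp the bare walls on its +x and -x sides. Rubber seal inside, its face 32.5 mm above the mouth.
- port_nominal (a point): Nominal centre of the top of the grooved adaptor, an upright 36 mm steel stub on the case (top chamfer 2 mm wide, 3 mm deep; groove 10 to 27.5 mm below the top). The real top is up to 5 mm off this point along the case's x and along its y, and up to 7 mm higher or lower: find it by feel or sight. Bore clearance 1 mm radially. Nominal height 128.5 mm over the table.
- case: Grey case, 300 (x) x 220 (y) x 55 mm, fixed. Origin: centre of its underside; x points away from the robot. Adaptor nominally at (-85, 0) mm, its top 73.5 mm above the deck. The deck beside the adaptor is free (a 14 mm high loose brass plug lies by the near -y corner), so the arms are best laid along the case's y.
- gasket (a joint): Squeeze of the seal inside the coupling, m: 0 free, about 5 N per mm, at most 5.5 mm. It first touches the adaptor's top when the mouth is 32.5 mm below that top; with both arms down the mouth is about 35.5 mm below it and the squeeze about 3 mm. Pushed home means a squeeze of 2 to 4 mm.
- cam_a (a joint): Cam arm on the coupling's +y side: 56 mm long from its pin (finger ring beyond is look only), 9 mm wide, 5 mm thick. Angle, rad: 0 open (outward, 35 deg above level), 1.658 fully down against its stop (60 deg below level). Stiff (0.12 N m), stays where left. Push it down from above, then inward; its cam goes under the adaptor's lip and draws the coupling down.
- cam_b (a joint): Cam arm on the coupling's -y side, otherwise as cam_a.
- cam_a_end (a point): Outer end of the +y cam arm, on its centre line, 56 mm from its pin.
- cam_b_end (a point): Outer end of the -y cam arm, on its centre line, 56 mm from its pin.
- mount: Glazed papyrus mount in a white frame, 138 x 158 x 8 mm, lying flat and loose on the far part of the case's deck. Origin: centre of its underside. Leave it alone.
Mind the look-alikes: they are no part of the job. Several things have the shape of the cap; the one meant has the colours described above.

How it is judged (in metres and radians):
On the way, in this order (a step that is already met when the one before it is completed fails the run):
1. the coupling is over the adaptor and pushed home so that its seal gives at least 1.5 mm, both arms still open (horizontal distance between cap and port_nominal below 0.012 m and angle between cap's own z axis and vertical below 0.1 rad and value of joint gasket above 0.0015 m and value of joint each of cam_a, cam_b below 0.5 rad), for 0.1 s.
2. one arm is fully down while the other is still open (horizontal distance between cap and port_nominal below 0.012 m and ((value of joint cam_a above 1.54 rad and value of joint cam_b below 0.5 rad) or (value of joint cam_b above 1.54 rad and value of joint cam_a below 0.5 rad))), for 0.2 s.
At the end, for the whole second after the job is handed in: The coupling sits upright (within 0.05 rad) and still on the adaptor (within 12 mm of its nominal centre), its seal squeezed by more than 2 mm, both cam arms fully down (joint beyond 1.54 of 1.658 rad) (horizontal distance between cap and port_nominal below 0.012 m and angle between cap's own z axis and vertical below 0.05 rad and value of joint gasket above 0.002 m and value of joint each of cam_a, cam_b above 1.54 rad and linear speed of cap below 0.01 m/s); the robot touches nothing.
It fails at once if the seal is crushed: squeezed beyond 5 mm (about 25 N) (value of joint gasket above 0.005 m).
It fails at once if the robot presses on a cam arm with more than 30 N (contact force between the fingers and cam_a above 30 N or contact force between the fingers and cam_b above 30 N).
It fails at once if the coupling is tipped by more than 0.5 rad (angle between cap's own z axis and vertical above 0.5 rad).
It fails at once if the papyrus mount is moved by more than 10 mm (distance of mount from where it was at the start of the episode above 0.01 m).
It fails at once if with both arms still open, the coupling is pressed on the adaptor with more than 60 N (contact force between cap and port above 60 N and value of joint each of cam_a, cam_b below 0.5 rad).
It also fails if it takes over 72 s, if anything falls off the work surface, if the arm or the gripper's body presses on something with over 40 N, if the wrist force passes 120 N, or if a joint passes its speed limit or range.

## Working session

There is one attempt and no reset: what is moved stays moved. The work goes in short steps, Python scripts to look and compute and a tool call to move; the robot and the scene stay as the last step left them, time stands still between calls to the robot, and variables do not carry over. Pictures are saved under pics/ and viewed, about 8 in all and at most 12, crops included, and the job is handed in when it is done.

Besides the shell and the picture viewer there is one more tool, called by a JSON object that holds its "api" and its "payload", one argument or row to a line. jog_arm: Moves the arm, as the interface text tells. Its arguments: {"type":"object","properties":{"steps":{"type":"array"},"force":{"type":"number"}},"required":["steps"]}

```bash
ls; mkdir -p pics
cat > h.py <<'E'
import numpy as np, cv2
from rig import ctrl, optics
def cam(n):
    im,d=optics.camera(n); i=optics.camera_info(n)
    return im,d,i
def world(i,d):
    v,u=np.mgrid[:480,:640]
    c=np.stack([(u-i['cx'])/i['fx']*d,(v-i['cy'])/i['fy']*d,d],-1)
    return (c-np.array(i['t']))@np.array(i['R'])
def proj(i,X):
    c=np.array(i['R'])@np.array(X,float)+np.array(i['t'])
    return c[0]/c[2]*i['fx']+i['cx'],c[1]/c[2]*i['fy']+i['cy']
def ray(i,u,v,z):
    R=np.array(i['R']);o=-R.T@np.array(i['t']);r=R.T@np.array([(u-i['cx'])/i['fx'],(v-i['cy'])/i['fy'],1])
    return o+r*(z-o[2])/r[2]
E
python3 - <<'E'
from h import *
for n in('top','side'):
    im,d,i=cam(n); cv2.imwrite(f'pics/{n}0.png',im); np.savez(f'{n}0.npz',im=im,d=d)
    R=np.array(i['R']);print(n,i,-R.T@np.array(i['t']))
print(ctrl.state())
E
```

```text
pics
top {'fx': 433.9742677318281, 'fy': 433.9742677318281, 'cx': 315.5865908101586, 'cy': 230.44023071332262, 'R': array([[ 0.01737995, -0.99975001,  0.01406616],
       [-0.9959888 , -0.01854616, -0.08753487],
       [ 0.08777386, -0.01248838, -0.99606214]]), 't': array([ -91.17266788,  455.03816701, 1023.8535447 ])} [ 364.92991793  -69.92439189 1060.93590957]
side {'fx': 441.3192428935055, 'fy': 441.3192428935055, 'cx': 322.2783983183462, 'cy': 241.61782538838466, 'R': array([[-0.92349157, -0.38334643, -0.01445133],
       [-0.28042422,  0.70029662, -0.65646546],
       [ 0.26177391, -0.60218781, -0.75421765]]), 't': array([ 387.01812927,  243.64939824, 1152.22548693])} [ 124.11060607  671.59131421 1034.56913665]
{'time': 0.1, 'joints': array([ 1.29602123,  0.46831733, -0.0116116 ,  1.60353769,  0.00600622,
        1.07139518, -0.056316  ]), 'joint_velocities': array([-0.00021843, -0.00206113, -0.00091368, -0.00326573,  0.0001917 ,
       -0.00083437, -0.00289082]), 'effort': array([ 8.97567643e-04, -5.33519447e+01,  2.12862744e-02, -2.51968789e+01,
        1.14183978e-02,  4.21055782e-03,  7.59314446e-06]), 'position': array([ 149.13720396, -632.15871365,  241.4127144 ]), 'ee_rot': array([-7.97143267e-04,  9.93296246e-01,  1.15593722e-01, -1.52205214e-04]), 'force': array([ 0.74179504, -0.192955  , -0.6146419 ]), 'moment': array([ 0.01853714, -0.0023749 ,  0.02297946]), 'grip_width': 85.5179794066983}
```

View pics/top0.png

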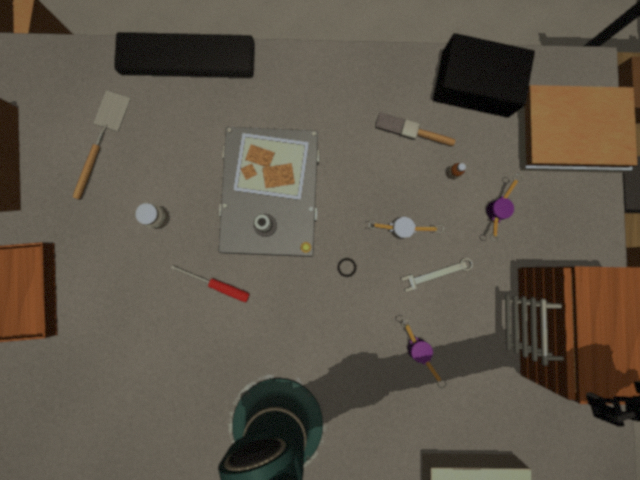

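View pics/side0.png

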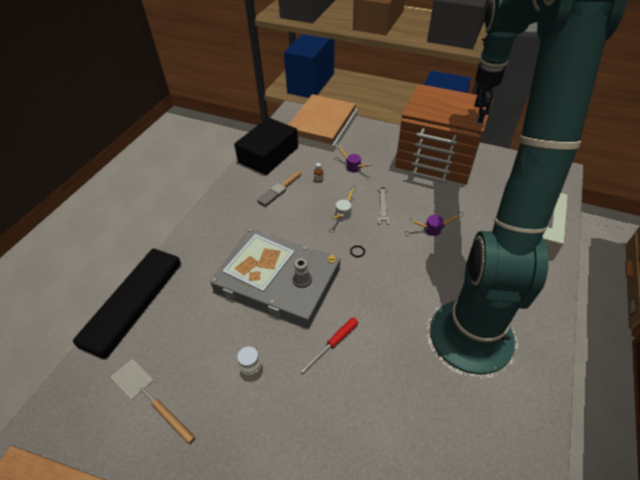

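The aluminium coupling is at top pixel (404,227), with its arms running from about (370,225) to (440,229). The adaptor is at (263,223) on the case, and the mount is at (271,166). The purple cups are the look-alikes.

Run:
```python
from h import *
from scipy import ndimage
T=np.load('top0.npz');im,d=T['im'],T['d'];i=optics.camera_info('top');W=world(i,d)
hsv=cv2.cvtColor(im,cv2.COLOR_BGR2HSV)
def box(W,u0,u1,v0,v1,lo,hi):
    P=W[v0:v1,u0:u1].reshape(-1,3);return P[(P[:,2]>lo)&(P[:,2]<hi)]
P=box(W,380,430,205,250,42,52);print('cap top z',np.median(P[:,2]),P[:,:2].mean(0),P.min(0),P.max(0),len(P))
(c,r)=cv2.minEnclosingCircle(P[:,:2].astype(np.float32));print(c,r)
P=box(W,355,455,205,250,15,200);
import collections
for y in range(-420,-200,8):
    Q=P[(P[:,1]>=y)&(P[:,1]<y+8)]
    if len(Q):print(y,len(Q),Q.mean(0).round(1),Q[:,0].min().round(),Q[:,0].max().round(),Q[:,2].max().round(1))
m=(hsv[...,0]>8)&(hsv[...,0]<28)&(hsv[...,1]>110);m[:205]=0;m[250:]=0;m[:,:360]=0;m[:,450:]=0
ys,xs=np.nonzero(m);print('brass px',len(xs))
Q=W[m];print('brass',Q[np.argsort(Q[:,1])][::6].round(0).tolist())
P=box(W,235,295,200,255,90,150);print('port top',len(P),np.percentile(P[:,2],[5,50,95]));Q=P[P[:,2]>118];print(Q.mean(0),cv2.minEnclosingCircle(Q[:,:2].astype(np.float32)))
# deck
m=((W[...,2]>45)&(W[...,2]<75)).astype(np.uint8);m[:100]=0;m[290:]=0;m[:,:200]=0;m[:,340:]=0
n,l,s,_=cv2.connectedComponentsWithStats(m);k=1+s[1:,4].argmax();D=W[l==k]
print('case',cv2.minAreaRect(D[:,:2].astype(np.float32)),np.median(D[:,2]))
S=np.load('side0.npz');j=optics.camera_info('side');V=world(j,S['d'])
P=box(V,325,362,195,225,40,56);print('side cap',P.mean(0),cv2.minEnclosingCircle(P[:,:2].astype(np.float32)))
P=box(V,285,320,250,290,115,145);print('side port',len(P),P.mean(0),P[:,2].max(),cv2.minEnclosingCircle(P[P[:,2]>122][:,:2].astype(np.float32)))
a=cv2.resize(im[180:270,225:460],None,fx=3.4,fy=3.4,interpolation=cv2.INTER_CUBIC)
b=cv2.resize(S['im'][180:300,260:400],None,fx=3,fy=3,interpolation=cv2.INTER_CUBIC)
o=np.zeros((a.shape[0]+b.shape[0],a.shape[1],3),np.uint8);o[:a.shape[0]]=a;o[a.shape[0]:,:b.shape[1]]=b
cv2.imwrite('pics/z.png',cv2.convertScaleAbs(o[:600],alpha=1.6))
```

```text
cap top z 45.95159567402247 [ 466.40932049 -290.22602192] [ 442.6796815  -350.78257024   42.25511743] [ 490.53655466 -233.76512646   51.0639319 ] 364
(467.618896484375, -292.2738342285156) 58.54999542236328
-388 1 [ 467.2 -380.2   55.3] 467.0 467.0 55.3
-380 9 [ 463.  -376.6   56.7] 455.0 472.0 60.2
-372 14 [ 463.8 -367.4   50.9] 456.0 472.0 55.0
-364 16 [ 464.  -360.1   47.8] 460.0 468.0 52.1
-356 15 [ 464.  -352.1   43.2] 461.0 468.0 45.9
-348 16 [ 464.5 -343.9   39.8] 461.0 468.0 44.6
-340 14 [ 464.6 -336.1   35.6] 461.0 469.0 39.2
-332 15 [ 464.9 -328.5   31.6] 461.0 468.0 35.3
-324 14 [ 463.9 -321.2   29.5] 456.0 473.0 33.2
-316 32 [ 467.1 -311.3   46. ] 453.0 481.0 48.8
-308 66 [ 466.1 -303.6   45.9] 445.0 488.0 50.1
-300 68 [ 466.2 -295.6   45.4] 442.0 491.0 51.1
-292 68 [ 464.9 -288.3   44.8] 442.0 491.0 49.8
-284 81 [ 465.3 -280.1   44.7] 443.0 490.0 51.0
-276 63 [ 464.3 -271.9   40.2] 446.0 485.0 49.8
-268 44 [ 467.  -264.8   32.2] 458.0 477.0 49.3
-260 14 [ 468.2 -256.    31.3] 460.0 475.0 36.0
-252 12 [ 467.7 -247.6   36.6] 464.0 471.0 43.0
-244 12 [ 469.4 -239.6   41.8] 
[... 630 characters left out ...]
51.0, 33.0], [466.0, -245.0, 38.0], [468.0, -242.0, 43.0], [466.0, -237.0, 43.0], [470.0, -232.0, 45.0], [472.0, -229.0, 48.0], [472.0, -224.0, 51.0], [469.0, -219.0, 55.0]]
port top 246 [ 99.27466729 129.539071   132.75451219]
[463.27232481  34.97404017 129.56814605] ((463.9875793457031, 35.18930435180664), 17.974868774414062)
case ((546.8860473632812, 29.98088836669922), (230.30612182617188, 300.8811340332031), 88.75131225585938) 56.39538006906493
side cap [ 464.97129045 -282.5542026    45.31488679] ((466.99267578125, -279.4307556152344), 65.47303009033203)
side port 137 [461.60822773  39.68026986 127.28787804] 132.95442981162677 ((463.2026062011719, 37.45148468017578), 17.997356414794922)
```

View pics/z.png

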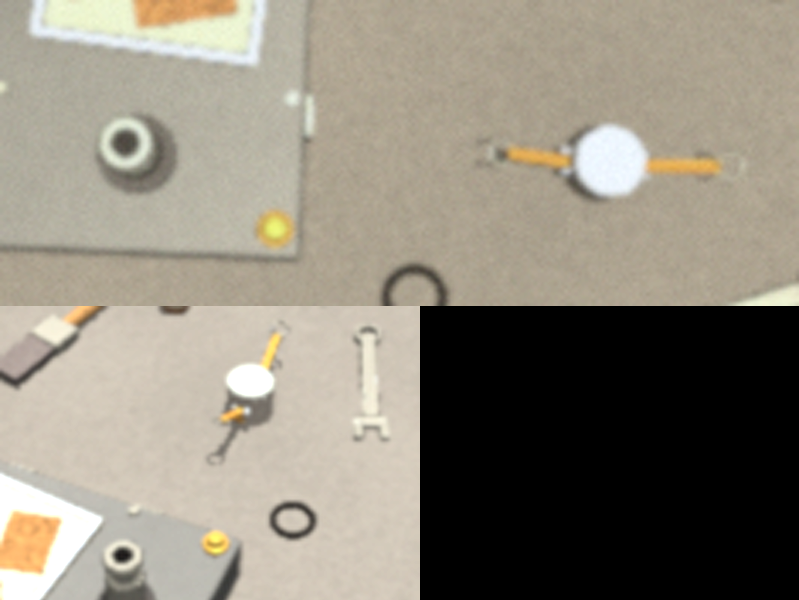

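The crop confirms it: the coupling is standing with its arms open along world y, roughly parallel to the case's y. The path between it and the adaptor is clear, and the plug is off to the side. Next I'll refine both centres.

```bash
cat >> h.py <<'E'
def fit(P):
    A=np.c_[2*P[:,:2],np.ones(len(P))];s=np.linalg.lstsq(A,(P[:,:2]**2).sum(1),rcond=None)[0]
    return s[:2],np.sqrt(s[2]+s[0]@s[0])
def disc(im,i,u,v,w,z,thr):
    g=cv2.cvtColor(im,cv2.COLOR_BGR2GRAY)[v-w:v+w,u-w:u+w]
    m=(g>thr).astype(np.uint8);m=cv2.morphologyEx(m,cv2.MORPH_OPEN,np.ones((3,3)))
    c=max(cv2.findContours(m,0,2)[0],key=cv2.contourArea);c=cv2.convexHull(c)
    e=cv2.fitEllipse(c);return (e[0][0]+u-w,e[0][1]+v-w),e[1],ray(i,e[0][0]+u-w,e[0][1]+v-w,z)
E
python3 - <<'E'
from h import *
for n,(cu,cv),(pu,pv) in(('top',(404,227),(263,222)),('side',(343,206),(301,264))):
    f=np.load(n+'0.npz');im=f['im'];i=optics.camera_info(n)
    g=cv2.cvtColor(im,cv2.COLOR_BGR2GRAY);print(g[cv,cu-16:cu+17],g[pv,pu-13:pu+14])
    for t in(120,140,160):
        print(n,t,'cap',disc(im,i,cu,cv,25,46,t)); print('  port',disc(im,i,pu,pv,18,129.5,t))
# arm line & plan
c=np.array([466.5,-295]);s=ctrl.state();print(s['position'])
E
```

```text
[112 112 114 109  93  94 120 142 151 152 152 154 155 152 153 153 151 154
 153 154 155 155 153 154 155 150 144 126 111 111 114 112 113] [107 106 103 100 115 134 134 105  70  54  50  47  47  50  54  82 122 140
 136 109  78  61  60  72  76  78  86]
top 120 cap ((404.57801818847656, 226.9277687072754), (20.27694320678711, 21.369028091430664), array([ 466.57909299, -292.19308633,   46.        ]))Traceback (most recent call last):
  File "<stdin>", line 6, in <module>
  File "h.py", line 23, in disc
    e=cv2.fitEllipse(c);return (e[0][0]+u-w,e[0][1]+v-w),e[1],ray(i,e[0][0]+u-w,e[0][1]+v-w,z)
cv2.error: OpenCV(4.12.0) /io/opencv/modules/imgproc/src/shapedescr.cpp:361: error: (-201:Incorrect size of input array) There should be at least 5 points to fit the ellipse in function 'fitEllipseNoDirect'
```

{"api": "jog_arm", "payload": {
  "steps": [
    [[0.0387,-0.0257,0],[0,0,0],1],
    [[0.0387,-0.0257,0],[0,0,0],1],
    [[0.0387,-0.0257,0],[0,0,0],1],
    [[0.0387,-0.0257,0],[0,0,0],1],
    [[0.0387,-0.0257,0],[0,0,0],1],
    [[0.0387,-0.0257,0],[0,0,0],1],
    [[0.0387,-0.0257,0],[0,0,0],1],
    [[0.0387,-0.0257,0],[0,0,0],1],
    [[0.0387,-0.0257,0],[0,0,0],1],
    [[0.0387,-0.0257,0],[0,0,0],1],
    [[0,0,0],[0,0,-8],1],
    [[0,0,0],[0,0,-8],1],
    [[0,0,0],[0,0,-8],1],
    [[0,0,0],[0,0,-8],1],
    [[0,0,0],[0,0,-8],1],
    [[0,0,0],[0,0,-8],1],
    [[0,0,0],[0,0,-8],1],
    [[0,0,0],[0,0,-8],1],
    [[0,0,0],[0,0,-8],1],
    [[0,0,0],[0,0,-2.4],1]
  ],
  "force": 40
}}

```text
time: 2.1
position: [466.6, -293.5, 241.8]
ee_rot: [-0.0, 0.72, 0.694, -0.0]
force: [0.0, 0.0, -0.3]
grip_width: 85.6
```

{"api": "jog_arm", "payload": {
  "steps": [
    [[0,0,0.05],[0,0,0],1],
    [[0,0,0.05],[0,0,0],1],
    [[0,0,0.05],[0,0,0],1],
    [[0,0,0.04],[0,0,0],1],
    [[0,0,0.0278],[0,0,0],1],
    [[0,0,0],[0,0,0],0],
    [[0,0,0],[0,0,0],0],
    [[0,0,0],[0,0,0],-0.2],
    [[0,0,0],[0,0,0],-0.2],
    [[0,0,0],[0,0,0],-0.2],
    [[0,0,0],[0,0,0],-0.2],
    [[0,0,0],[0,0,0],-0.2]
  ],
  "force": 40
}}

```text
time: 3.3
position: [467.7, -294.2, 26.0]
ee_rot: [0.001, 0.721, 0.693, 0.0]
force: [-1.0, -0.0, 7.5]
grip_width: 49.5
```

{"api": "jog_arm", "payload": {
  "steps": [
    [[0,0,-0.01],[0,0,0],-0.3],
    [[0,0,-0.03],[0,0,0],-0.3],
    [[0,0,-0.045],[0,0,0],-0.3],
    [[0,0,-0.045],[0,0,0],-0.3],
    [[0,0,-0.04],[0,0,0],-0.3],
    [[0,0,-0.01],[0,0,0],-0.3],
    [[0,0,0],[0,0,0],-0.3],
    [[0,0,0],[0,0,0],-0.3]
  ]
}}

```text
time: 4.1
position: [465.5, -293.2, 202.7]
ee_rot: [-0.002, 0.721, 0.693, -0.001]
force: [-0.1, -0.0, -5.5]
grip_width: 49.3
```

Run:
```python
from h import *
im,d,i=cam('top');im2,d2,j=cam('side');s=ctrl.state();print(s['position'],s['force'],s['grip_width'])
p=s['position'];u,v=map(int,proj(i,p));u2,v2=map(int,proj(j,p));print(u,v,u2,v2)
a=cv2.resize(im[v-60:v+60,u-60:u+60],None,fx=3.2,fy=3.2);b=cv2.resize(im2[v2-60:v2+60,u2-60:u2+60],None,fx=3.2,fy=3.2)
cv2.imwrite('pics/lift.png',cv2.convertScaleAbs(np.hstack([a,b]),alpha=1.6))
```

```text
[ 465.46709057 -292.96752636  202.02151287] [ 0.10562115  0.90794316 -4.62016736] 49.01174730521622
422 220 344 165
```

View pics/lift.png

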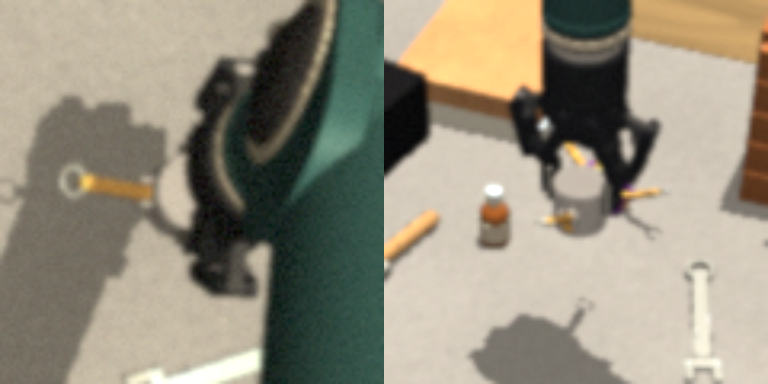

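{"api": "jog_arm", "payload": {
  "steps": [
    [[0.02,-0.0009,0],[0,0,0],-0.3],
    [[0.04,-0.0017,0],[0,0,0],-0.3],
    [[0.045,-0.0019,0],[0,0,0],-0.3],
    [[0.045,-0.0019,0],[0,0,0],-0.3],
    [[0.045,-0.0019,0],[0,0,0],-0.3],
    [[0.045,-0.002,0],[0,0,0],-0.3],
    [[0.04,-0.0018,0],[0,0,0],-0.3],
    [[0.03,-0.0013,0],[0,0,0],-0.3],
    [[0.018,-0.0008,0],[0,0,0],-0.3],
    [[0,0,0],[0,0,0],-0.3],
    [[0,0,0],[0,0,0],-0.3]
  ]
}}

```text
time: 5.3
position: [465.3, 34.5, 203.2]
ee_rot: [-0.001, 0.721, 0.693, -0.001]
force: [-0.3, -0.2, -4.4]
grip_width: 49.1
```

Run:
```python
from h import *
im,d,i=cam('top');im2,d2,j=cam('side');s=ctrl.state();print(s['position'],s['force'],s['moment'],s['ee_rot'],s['joints'])
np.savez('side1.npz',im=im2,d=d2);np.savez('top1.npz',im=im,d=d)
b=cv2.resize(im2[170:310,220:380],None,fx=4,fy=4,interpolation=cv2.INTER_CUBIC)
cv2.imwrite('pics/over.png',cv2.convertScaleAbs(b,alpha=1.7))
```

```text
[465.61492822  33.49003447 203.58141007] [-0.26066721  0.15923655 -4.52415282] [ 0.01690376  0.00298203 -0.00205986] [-5.31338587e-04  7.21839788e-01  6.92059550e-01 -7.85823790e-04] [ 0.38844936  0.2761407  -0.60726174  2.04160131  0.20259374  0.88341849
 -0.37286264]
```

View pics/over.png

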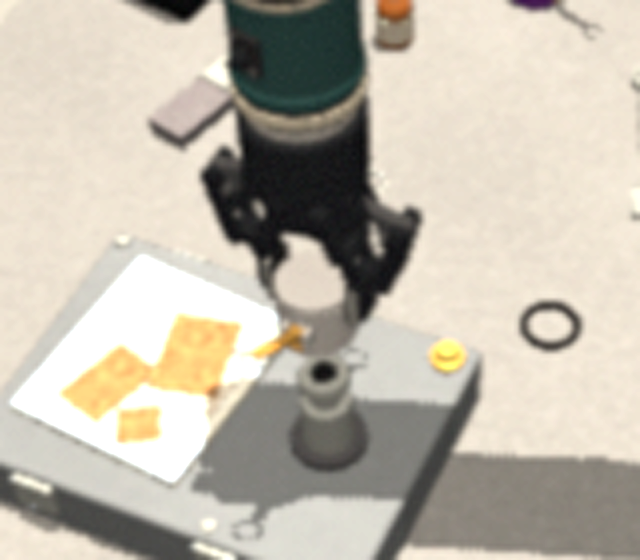

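The coupling is held over the adaptor; in the crop the adaptor top is at (323,373) and the coupling just above it. I'll compare the two axes using side-view depth, so calibration errors cancel.

```bash
cat >> h.py <<'E'
from scipy.optimize import least_squares
def cyl(P,r,x0):
    f=least_squares(lambda c:np.hypot(P[:,0]-c[0],P[:,1]-c[1])-r,x0,loss='soft_l1',f_scale=1.)
    return f.x,np.median(np.abs(f.fun))
E
python3 - <<'E'
from h import *
j=optics.camera_info('side')
for fn in('side1','side0'):
    f=np.load(fn+'.npz');W=world(j,f['d']);P=W[150:300,270:340].reshape(-1,3)
    g=f['im'].max(2)[150:300,270:340].ravel()
    near=np.hypot(P[:,0]-464,P[:,1]-35)
    for nm,lo,hi,r,c in(('cap',183,214,25,(465,34)),('port',119.5,126,18,(464,36)),('neck',104,117,15,(464,36)),('port2',92,101,18,(464,36))):
        Q=P[(P[:,2]>lo)&(P[:,2]<hi)&(near<r+7)&(near>r-6)&(P[:,1]>20)]
        if nm=='cap':Q=P[(P[:,2]>lo)&(P[:,2]<hi)&(near<r+6)&(g>60)]
        if len(Q)>5:print(fn,nm,len(Q),cyl(Q,r,c), Q[:,0].min(),Q[:,0].max(),Q[:,2].min())
    Q=P[(near<17.5)&(near>11)&(P[:,2]>124)&(P[:,2]<136)];print('ring',len(Q),np.median(Q[:,2]),Q.mean(0),fit(Q))
E
```

```text
side1 cap 124 (array([464.21610639,  38.18269311]), np.float64(0.7621566375908486)) 433.98745283846733 493.3402308581037 183.18903662264063
side1 port 25 (array([462.90502796,  36.0770725 ]), np.float64(0.5717611475982061)) 445.24285747387916 480.45942178050274 119.7704012285868
side1 neck 12 (array([465.4829822 ,  34.14843963]), np.float64(1.1528036080470425)) 445.81215338387244 466.7471269348011 104.01973947233418
side1 port2 36 (array([463.6425276 ,  35.34487315]), np.float64(1.2849225948416727)) 445.78592117655626 478.24090510483467 92.04404842653172Traceback (most recent call last):
  File "<stdin>", line 11, in <module>
  File "h.py", line 18, in fit
    return s[:2],np.sqrt(s[2]+s[0]@s[0])
                              ~~~~^~~~~
TypeError: unsupported operand type(s) for @: 'numpy.float64' and 'numpy.float64'
```

Run:
```python
from h import *
j=optics.camera_info('side');f=np.load('side1.npz');W=world(j,f['d']);P=W[150:300,270:340].reshape(-1,3);im=f['im'][150:300,270:340].reshape(-1,3).astype(int)
g=im.min(1)
# dark fingers g low; print points by z band
m=(P[:,2]>178)&(P[:,2]<224)&(np.hypot(P[:,0]-465,P[:,1]-36)<34)&(g>45)&(im.max(1)-g<35)
Q=P[m];print(len(Q))
for lo,hi in((178,190),(190,202),(202,214)):
    q=Q[(Q[:,2]>=lo)&(Q[:,2]<hi)];q=q[(abs(q[:,0]-465)<20)&(q[:,1]>35)];print(lo,len(q),cyl(q,25,(465,36)),q[:,1].max())
q=Q[Q[:,2]>219];print('top z',len(q),np.percentile(Q[:,2],[90,95,99]),q.mean(0))
for lo,hi in((90,101),(119,127)):
    q=P[(P[:,2]>=lo)&(P[:,2]<hi)&(np.hypot(P[:,0]-464,P[:,1]-36)<24)];q=q[(q[:,1]>36)];print('port',lo,len(q),cyl(q,18,(464,36)),q[:,1].max())
q=P[(P[:,2]>126)&(P[:,2]<136)&(np.hypot(P[:,0]-464,P[:,1]-36)<20)];print('ring',len(q),np.median(q[:,2]),q.mean(0))
i=optics.camera_info('top');f=np.load('top1.npz');f0=np.load('top0.npz')
W=world(i,f0['d'])[195:250,235:295].reshape(-1,3);q=W[(W[:,2]>126)&(W[:,2]<133)];print('top ring',len(q),np.median(q[:,2]),cv2.minEnclosingCircle(q[:,:2].astype(np.float32)),fit(q))
q=W[(W[:,2]>100)&(W[:,2]<127)];print(np.percentile(q[:,:2],[1,99],axis=0))
```

```text
388
178 23 (array([464.68210278,  38.52502017]), np.float64(0.820600033269983)) 67.92422418561645
190 25 (array([463.73433189,  38.09883902]), np.float64(0.8558287523027523)) 69.04955828095447
202 42 (array([464.10235716,  38.03134228]), np.float64(0.8188802337150154)) 68.8289004273042
top z 198 [222.9051499  223.46150384 223.85634726] [466.24586584  41.14305014 221.90821469]
port 90 43 (array([463.34542524,  35.19742728]), np.float64(1.1756407790740546)) 55.857113785613976
port 119 29 (array([462.97779848,  35.39258209]), np.float64(0.7274327167677193)) 54.92931298822149
ring 102 128.92984693509626 [461.74478216  38.91302753 128.92983858]Traceback (most recent call last):
  File "<stdin>", line 14, in <module>
  File "h.py", line 18, in fit
    return s[:2],np.sqrt(s[2]+s[0]@s[0])
                              ~~~~^~~~~
TypeError: unsupported operand type(s) for @: 'numpy.float64' and 'numpy.float64'
```

Run:
```python
from h import *
j=optics.camera_info('side');f=np.load('side1.npz');W=world(j,f['d']);P=W[150:300,270:340].reshape(-1,3);im=f['im'][150:300,270:340].reshape(-1,3).astype(int)
g=im.min(1);m=(P[:,2]>178)&(P[:,2]<219)&(np.hypot(P[:,0]-465,P[:,1]-36)<34)&(g>45)&(im.max(1)-g<35)&(P[:,1]>35);Q=P[m]
for lo,hi in((7,20),(10,20)):
  for s in(-1,1,0):
    q=Q[(abs(Q[:,0]-465)>lo)&(abs(Q[:,0]-465)<hi)];q=q if s==0 else q[np.sign(q[:,0]-465)==s]
    print(lo,s,len(q),cyl(q,25,(465,36)))
q=Q[(abs(Q[:,0]-464)<5)];print(np.c_[q[:,2],q[:,1]][np.argsort(q[:,2])][::3].round(0).tolist())
```

```text
7 -1 68 (array([466.3764321 ,  39.73487507]), np.float64(0.8104090373486788))
7 1 19 (array([462.47297069,  39.30401771]), np.float64(0.43212561801700744))
7 0 87 (array([464.15357127,  38.12302541]), np.float64(0.7714868148655043))
10 -1 52 (array([465.89577292,  39.32217888]), np.float64(0.7334209487752794))
10 1 13 (array([464.00197199,  37.70965116]), np.float64(0.2300716941164005))
10 0 65 (array([464.03251593,  37.84839855]), np.float64(0.6440007771684613))
[[179.0, 64.0], [190.0, 65.0], [210.0, 62.0], [214.0, 62.0], [217.0, 62.0]]
```

{"api": "jog_arm", "payload": {
  "steps": [
    [[-0.002,-0.0009,0],[0,0,0],-0.3],
    [[0,0,0.02],[0,0,0],-0.3],
    [[0,0,0.015],[0,0,0],-0.3],
    [[0,0,0.006],[0,0,0],-0.3],
    [[0,0,0.003],[0,0,0],-0.3],
    [[0,0,0.002],[0,0,0],-0.3],
    [[0,0,0.002],[0,0,0],-0.3],
    [[0,0,0],[0,0,0],-0.3]
  ]
}}

```text
time: 6.2
position: [465.2, 32.7, 156.7]
ee_rot: [0.0, 0.721, 0.693, 0.0]
force: [-0.5, 0.1, -3.7]
grip_width: 49.0
```

{"api": "jog_arm", "payload": {
  "steps": [
    [[0,0,0.002],[0,0,0],-0.3],
    [[0,0,0],[0,0,0],-0.3]
  ]
}}

```text
time: 6.4
position: [465.1, 32.7, 154.5]
ee_rot: [0.0, 0.721, 0.693, -0.0]
force: [0.1, -0.0, -4.9]
grip_width: 48.9
```

{"api": "jog_arm", "payload": {
  "steps": [
    [[0,0,0.002],[0,0,0],-0.3],
    [[0,0,0],[0,0,0],-0.3]
  ]
}}

```text
time: 6.6
position: [464.9, 32.7, 152.3]
ee_rot: [-0.0, 0.721, 0.693, -0.0]
force: [-0.9, -0.1, -4.2]
grip_width: 49.3
```

{"api": "jog_arm", "payload": {
  "steps": [
    [[0,0,0.002],[0,0,0],-0.3],
    [[0,0,0],[0,0,0],-0.3]
  ]
}}

```text
time: 6.8
position: [464.9, 32.7, 150.2]
ee_rot: [-0.0, 0.721, 0.693, -0.0]
force: [-0.3, 0.3, -4.6]
grip_width: 49.2
```

{"api": "jog_arm", "payload": {
  "steps": [
    [[0,0,0.002],[0,0,0],-0.3],
    [[0,0,0],[0,0,0],-0.3]
  ]
}}

```text
time: 7.0
position: [464.9, 32.7, 148.2]
ee_rot: [-0.0, 0.721, 0.693, -0.0]
force: [-0.9, 0.0, -3.4]
grip_width: 49.0
```

{"api": "jog_arm", "payload": {
  "steps": [
    [[0,0,0.002],[0,0,0],-0.3],
    [[0,0,0],[0,0,0],-0.3]
  ]
}}

```text
time: 7.2
position: [464.9, 32.7, 146.2]
ee_rot: [-0.0, 0.721, 0.693, -0.0]
force: [-0.2, 0.2, -4.0]
grip_width: 49.3
```

{"api": "jog_arm", "payload": {
  "steps": [
    [[0,0,0.003],[0,0,0],-0.3],
    [[0,0,0.003],[0,0,0],-0.3],
    [[0,0,0.002],[0,0,0],-0.3],
    [[0,0,0],[0,0,0],-0.3]
  ]
}}

```text
time: 7.6
position: [464.8, 32.7, 138.0]
ee_rot: [-0.0, 0.721, 0.693, -0.0]
force: [0.3, 0.2, -3.9]
grip_width: 49.2
```

{"api": "jog_arm", "payload": {
  "steps": [
    [[0,0,0.003],[0,0,0],-0.3],
    [[0,0,0.003],[0,0,0],-0.3],
    [[0,0,0.002],[0,0,0],-0.3],
    [[0,0,0],[0,0,0],-0.3]
  ]
}}

```text
time: 8.0
position: [464.8, 32.7, 130.1]
ee_rot: [-0.0, 0.721, 0.693, -0.0]
force: [-0.3, 0.6, -3.9]
grip_width: 49.3
```

{"api": "jog_arm", "payload": {
  "steps": [
    [[0,0,0.002],[0,0,0],-0.3],
    [[0,0,0.002],[0,0,0],-0.3],
    [[0,0,0],[0,0,0],-0.3]
  ]
}}

```text
time: 8.3
position: [464.9, 32.7, 126.2]
ee_rot: [-0.0, 0.721, 0.693, -0.0]
force: [0.3, 0.1, -4.7]
grip_width: 49.0
```

{"api": "jog_arm", "payload": {
  "steps": [
    [[0,0,0.0015],[0,0,0],-0.3],
    [[0,0,0],[0,0,0],-0.3]
  ]
}}

```text
time: 8.5
position: [464.9, 32.7, 124.8]
ee_rot: [-0.0, 0.721, 0.693, -0.0]
force: [-0.4, -1.3, -4.9]
grip_width: 49.1
```

{"api": "jog_arm", "payload": {
  "steps": [
    [[0,0,0.0015],[0,0,0],-0.3],
    [[0,0,0],[0,0,0],-0.3]
  ]
}}

```text
time: 8.7
position: [465.1, 32.7, 123.4]
ee_rot: [0.0, 0.721, 0.693, 0.0]
force: [-0.3, 0.6, -3.8]
grip_width: 49.0
```

{"api": "jog_arm", "payload": {
  "steps": [
    [[0,0,0.001],[0,0,0],-0.3],
    [[0,0,0],[0,0,0],-0.3]
  ]
}}

```text
time: 8.9
position: [465.1, 32.7, 122.6]
ee_rot: [0.0, 0.721, 0.693, -0.0]
force: [-0.9, -0.6, -0.6]
grip_width: 48.8
```

{"api": "jog_arm", "payload": {
  "steps": [
    [[0,0,0.001],[0,0,0],-0.3],
    [[0,0,0],[0,0,0],-0.3]
  ]
}}

```text
time: 9.1
position: [465.2, 32.7, 121.8]
ee_rot: [0.0, 0.721, 0.693, -0.0]
force: [-2.7, -0.9, 4.4]
grip_width: 49.2
```

{"api": "jog_arm", "payload": {
  "steps": [
    [[0,0,0.001],[0,0,0],-0.3],
    [[0,0,0],[0,0,0],-0.3]
  ]
}}

```text
time: 9.3
position: [465.1, 32.7, 121.0]
ee_rot: [0.0, 0.721, 0.693, -0.0]
force: [-3.7, 0.8, 8.5]
grip_width: 49.1
```

{"api": "jog_arm", "payload": {
  "steps": [
    [[0,0,0.0007],[0,0,0],-0.3],
    [[0,0,0],[0,0,0],-0.3],
    [[0,0,0],[0,0,0],-0.3],
    [[0,0,0],[0,0,0],-0.3]
  ]
}}

```text
time: 9.7
position: [465.1, 32.7, 120.5]
ee_rot: [0.0, 0.721, 0.693, -0.0]
force: [-4.0, -0.8, 10.3]
grip_width: 48.9
```

{"api": "jog_arm", "payload": {
  "steps": [
    [[0,0,0],[0,0,0],0.2],
    [[0,0,0],[0,0,0],0.4],
    [[0,0,0],[0,0,0],0.6],
    [[0,0,0],[0,0,0],0.7],
    [[0,0,-0.01],[0,0,0],0.7],
    [[0,0,-0.03],[0,0,0],0.7],
    [[0,0,-0.04],[0,0,0],0.7],
    [[0,0,0],[0,0,0],0.7]
  ]
}}

```text
time: 10.5
position: [468.3, 33.5, 204.7]
ee_rot: [0.003, 0.721, 0.693, 0.003]
force: [1.0, 0.4, 0.1]
grip_width: 73.0
```

Run:
```python
from h import *
im,d,i=cam('top');im2,d2,j=cam('side');s=ctrl.state();print(s['position'],s['force'],s['grip_width'])
np.savez('side2.npz',im=im2,d=d2)
W=world(j,d2)[200:300,260:350].reshape(-1,3);q=W[(np.hypot(W[:,0]-464,W[:,1]-36)<24)&(W[:,2]>132)&(W[:,2]<152)];print(len(q),np.median(q[:,2]),q.mean(0))
b=cv2.resize(im2[190:310,220:380],None,fx=4,fy=4,interpolation=cv2.INTER_CUBIC)
cv2.imwrite('pics/on.png',cv2.convertScaleAbs(b,alpha=1.7))
```

```text
[465.61996151  32.60410872 200.90999813] [ 0.25542324 -0.44571769 -0.88216152] 72.54666867778384
206 141.4568976366029 [463.42495209  36.77935922 141.40114569]
```

View pics/on.png

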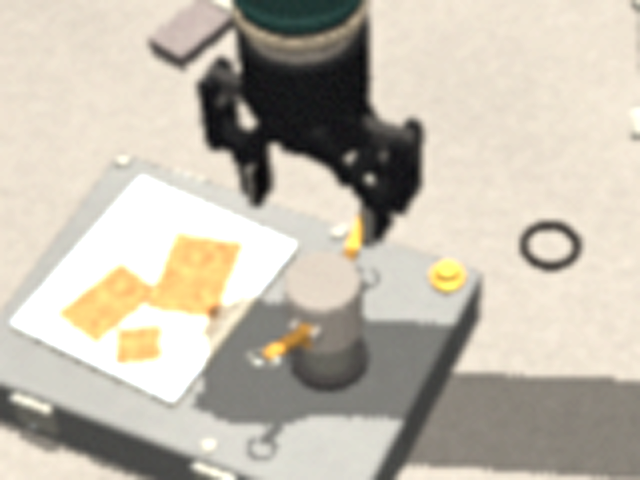

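The crop shows the coupling seated upright on the adaptor, with both arms open at (285,340) and (355,235). I'll start with the +y arm, using shut fingertips.

{"api": "jog_arm", "payload": {
  "steps": [
    [[0.02,-0.0005,0],[0,0,0],-1],
    [[0.03,-0.0008,0],[0,0,0],-1],
    [[0.0214,-0.0005,0],[0,0,0],-1],
    [[0,0,0.01],[0,0,0],-1],
    [[0,0,0.015],[0,0,0],-1],
    [[0,0,0.005],[0,0,0],-1],
    [[0,0,0],[0,0,0],-1],
    [[0,0,0],[0,0,0],-1]
  ],
  "force": 40
}}

```text
time: 11.4
position: [466.1, 103.7, 169.6]
ee_rot: [-0.0, 0.722, 0.692, -0.0]
force: [-0.9, 0.8, 0.0]
grip_width: 0.0
```

{"api": "jog_arm", "payload": {
  "steps": [
    [[0,0,0.002],[0,0,0],-1],
    [[0,0,0.002],[0,0,0],-1],
    [[0,0,0],[0,0,0],-1]
  ]
}}

```text
time: 11.7
position: [466.1, 103.9, 165.8]
ee_rot: [0.0, 0.721, 0.693, -0.0]
force: [-0.3, -0.2, -0.7]
grip_width: -0.0
```

{"api": "jog_arm", "payload": {
  "steps": [
    [[0,0,0.002],[0,0,0],-1],
    [[0,0,0.002],[0,0,0],-1],
    [[0,0,0],[0,0,0],-1]
  ]
}}

```text
time: 12.0
position: [466.2, 104.4, 161.7]
ee_rot: [-0.0, 0.721, 0.693, 0.0]
force: [0.6, -0.0, 1.2]
grip_width: -0.0
```

{"api": "jog_arm", "payload": {
  "steps": [
    [[0,0,0.002],[0,0,0],-1],
    [[0,0,0.002],[0,0,0],-1]
  ]
}}

```text
time: 12.2
position: [466.9, 105.4, 158.3]
ee_rot: [0.0, 0.721, 0.693, 0.001]
force: [-0.1, 3.5, 4.1]
grip_width: -0.3
```

{"api": "jog_arm", "payload": {
  "steps": [
    [[0,0,0.002],[0,0,0],-1],
    [[0,0,0.002],[0,0,0],-1],
    [[0,0,0.002],[0,0,0],-1]
  ]
}}

```text
time: 12.5
position: [466.2, 104.1, 151.6]
ee_rot: [0.0, 0.721, 0.693, -0.0]
force: [1.4, 1.6, 2.6]
grip_width: 0.1
```

{"api": "jog_arm", "payload": {
  "steps": [
    [[0,0,0.002],[0,0,0],-1],
    [[0,0,0.002],[0,0,0],-1],
    [[0,0,0.002],[0,0,0],-1]
  ]
}}

```text
time: 12.8
position: [466.0, 103.7, 145.4]
ee_rot: [-0.0, 0.721, 0.692, -0.0]
force: [-0.0, 0.9, 2.9]
grip_width: -0.3
```

{"api": "jog_arm", "payload": {
  "steps": [
    [[0,0,0.002],[0,0,0],-1],
    [[0,0,0.002],[0,0,0],-1],
    [[0,0,0.002],[0,0,0],-1]
  ]
}}

```text
time: 13.1
position: [466.1, 104.2, 139.6]
ee_rot: [-0.0, 0.721, 0.693, 0.0]
force: [-0.3, 0.7, 2.7]
grip_width: 0.2
```

{"api": "jog_arm", "payload": {
  "steps": [
    [[0,0,0.002],[0,0,0],-1],
    [[0,0,0.002],[0,0,0],-1],
    [[0,0,0.002],[0,0,0],-1]
  ]
}}

```text
time: 13.4
position: [466.1, 104.3, 133.6]
ee_rot: [-0.0, 0.721, 0.693, 0.0]
force: [-0.1, 1.4, 2.4]
grip_width: 0.0
```

{"api": "jog_arm", "payload": {
  "steps": [
    [[0,0,0.002],[0,0,0],-1],
    [[0,0,0.002],[0,0,0],-1],
    [[0,0,0.002],[0,0,0],-1]
  ]
}}

```text
time: 13.7
position: [466.2, 104.3, 127.7]
ee_rot: [0.0, 0.721, 0.693, 0.0]
force: [0.2, 1.4, 3.5]
grip_width: -0.5
```

{"api": "jog_arm", "payload": {
  "steps": [
    [[0,0,0.002],[0,0,0],-1],
    [[0,0,0.002],[0,0,0],-1],
    [[0,0,0.002],[0,0,0],-1]
  ]
}}

```text
time: 14.0
position: [466.1, 103.8, 121.6]
ee_rot: [0.0, 0.721, 0.693, -0.0]
force: [0.7, -0.5, 3.3]
grip_width: -0.2
```

{"api": "jog_arm", "payload": {
  "steps": [
    [[0,0,0.002],[0,0,0],-1],
    [[0,0,0.002],[0,0,0],-1],
    [[0,0,0.002],[0,0,0],-1]
  ]
}}

```text
time: 14.3
position: [466.1, 103.6, 115.5]
ee_rot: [0.0, 0.721, 0.692, -0.0]
force: [0.2, -1.0, 4.1]
grip_width: 0.1
```

{"api": "jog_arm", "payload": {
  "steps": [
    [[-0.0006,0,0.0019],[0,0,0],-1],
    [[-0.0006,0,0.0019],[0,0,0],-1],
    [[-0.0006,0,0.0019],[0,0,0],-1]
  ]
}}

```text
time: 14.6
position: [466.1, 102.3, 109.9]
ee_rot: [-0.0, 0.721, 0.693, -0.0]
force: [0.9, 0.1, 3.5]
grip_width: 0.2
```

{"api": "jog_arm", "payload": {
  "steps": [
    [[-0.0006,0,0.0019],[0,0,0],-1],
    [[-0.0006,0,0.0019],[0,0,0],-1],
    [[-0.0014,0,0.0015],[0,0,0],-1]
  ]
}}

```text
time: 14.9
position: [466.0, 100.1, 104.6]
ee_rot: [-0.0, 0.721, 0.693, 0.0]
force: [0.8, 1.2, 3.4]
grip_width: -0.0
```

{"api": "jog_arm", "payload": {
  "steps": [
    [[-0.0014,0,0.0015],[0,0,0],-1],
    [[-0.0014,0,0.0015],[0,0,0],-1]
  ]
}}

```text
time: 15.1
position: [465.9, 97.4, 101.7]
ee_rot: [-0.0, 0.721, 0.693, 0.0]
force: [0.4, 1.8, 3.5]
grip_width: -0.0
```

{"api": "jog_arm", "payload": {
  "steps": [
    [[-0.0014,0,0.0015],[0,0,0],-1],
    [[-0.0014,0,0.0015],[0,0,0],-1]
  ]
}}

```text
time: 15.3
position: [465.7, 94.2, 98.7]
ee_rot: [-0.0, 0.721, 0.693, 0.0]
force: [-0.4, 1.6, 4.6]
grip_width: -0.0
```

{"api": "jog_arm", "payload": {
  "steps": [
    [[-0.001,0,0.0005],[0,0,0],-1],
    [[-0.001,0,0.0005],[0,0,0],-1]
  ]
}}

```text
time: 15.5
position: [465.7, 92.9, 97.8]
ee_rot: [-0.0, 0.721, 0.693, 0.001]
force: [-0.4, 4.6, 1.6]
grip_width: 0.2
```

{"api": "jog_arm", "payload": {
  "steps": [
    [[-0.001,0,0.0005],[0,0,0],-1],
    [[0,0,0],[0,0,0],-1]
  ]
}}

```text
time: 15.7
position: [465.7, 92.3, 97.3]
ee_rot: [-0.0, 0.721, 0.693, 0.001]
force: [-0.2, 6.2, 2.1]
grip_width: -0.3
```

{"api": "jog_arm", "payload": {
  "steps": [
    [[-0.001,0,0.0005],[0,0,0],-1],
    [[0,0,0],[0,0,0],-1]
  ]
}}

```text
time: 15.9
position: [465.6, 91.7, 96.8]
ee_rot: [-0.001, 0.721, 0.693, 0.001]
force: [0.5, 6.8, 0.9]
grip_width: 0.0
```

{"api": "jog_arm", "payload": {
  "steps": [
    [[-0.001,0,0],[0,0,0],-1],
    [[0,0,0],[0,0,0],-1]
  ]
}}

```text
time: 16.1
position: [465.6, 91.4, 96.8]
ee_rot: [-0.001, 0.721, 0.693, 0.002]
force: [0.7, 9.0, -1.6]
grip_width: -0.3
```

{"api": "jog_arm", "payload": {
  "steps": [
    [[-0.001,0,0],[0,0,0],-1],
    [[0,0,0],[0,0,0],-1]
  ]
}}

```text
time: 16.3
position: [465.5, 91.1, 96.7]
ee_rot: [-0.001, 0.721, 0.693, 0.002]
force: [-0.0, 9.3, -1.8]
grip_width: -0.0
```

{"api": "jog_arm", "payload": {
  "steps": [
    [[-0.001,0,0],[0,0,0],-1],
    [[0,0,0],[0,0,0],-1]
  ]
}}

```text
time: 16.5
position: [465.5, 90.5, 96.7]
ee_rot: [-0.001, 0.721, 0.693, 0.002]
force: [0.9, 10.4, -1.7]
grip_width: 0.2
```

Run:
```python
from h import *
im2,d2,j=cam('side');np.savez('side3.npz',im=im2,d=d2)
b=cv2.resize(im2[220:310,250:370],None,fx=6,fy=6,interpolation=cv2.INTER_CUBIC)
cv2.imwrite('pics/arm1.png',cv2.convertScaleAbs(b,alpha=1.8))
W=world(j,d2)[200:300,260:350].reshape(-1,3);q=W[(np.hypot(W[:,0]-464,W[:,1]-36)<24)&(W[:,2]>132)&(W[:,2]<152)];print(len(q),np.median(q[:,2]),q.mean(0))
```

```text
39 142.8636250220164 [448.15329229  29.48854248 142.66873564]
```

View pics/arm1.png

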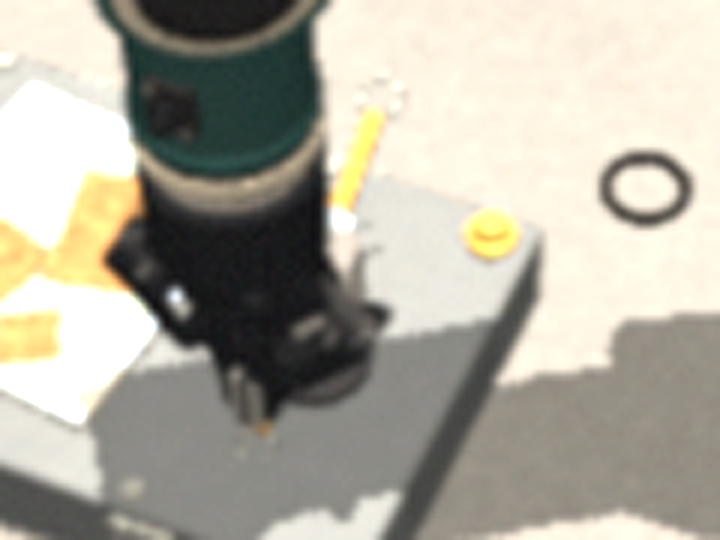

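The body hides the arm's lower end, and the far arm, at (360,160), is still open. I'll push a little more against the stop, then back off and check.

{"api": "jog_arm", "payload": {
  "steps": [
    [[-0.0015,0,0],[0,0,0],-1],
    [[0,0,0],[0,0,0],-1]
  ]
}}

```text
time: 16.75
position: [465.4, 89.5, 96.7]
ee_rot: [-0.002, 0.72, 0.694, 0.002]
force: [0.5, 12.0, -2.0]
grip_width: 0.1
```

{"api": "jog_arm", "payload": {
  "steps": [
    [[-0.0015,0,0],[0,0,0],-1],
    [[0,0,0],[0,0,0],-1],
    [[0,0,0],[0,0,0],-1]
  ]
}}

```text
time: 17.05
position: [465.3, 88.6, 96.7]
ee_rot: [-0.002, 0.72, 0.694, 0.003]
force: [-0.5, 13.6, -3.3]
grip_width: -0.2
```

{"api": "jog_arm", "payload": {
  "steps": [
    [[0.004,0,0],[0,0,0],-1],
    [[0.02,0,0],[0,0,0],-1],
    [[0.04,0,-0.02],[0,0,0],-1],
    [[0.04,0,-0.03],[0,0,0],-1],
    [[0,0,-0.04],[0,0,0],-1],
    [[0,0,-0.03],[0,0,0],-1]
  ]
}}

```text
time: 17.65
position: [469.0, 188.7, 218.1]
ee_rot: [0.0, 0.72, 0.694, -0.001]
force: [0.2, -0.4, 0.4]
grip_width: 0.1
```

Run:
```python
from h import *
im2,d2,j=cam('side');im,d,i=cam('top');np.savez('side4.npz',im=im2,d=d2);np.savez('top4.npz',im=im,d=d)
b=cv2.resize(im2[210:310,250:360],None,fx=5,fy=5,interpolation=cv2.INTER_CUBIC)
cv2.imwrite('pics/arm2.png',cv2.convertScaleAbs(b,alpha=1.8))
W=world(j,d2)[200:300,260:350].reshape(-1,3);q=W[(np.hypot(W[:,0]-464,W[:,1]-36)<22)&(W[:,2]>132)&(W[:,2]<152)];print(len(q),np.median(q[:,2]),q.mean(0))
A=np.c_[q[:,:2]-q[:,:2].mean(0),np.ones(len(q))];print('plane',np.linalg.lstsq(A,q[:,2],rcond=None)[0])
h=cv2.cvtColor(im2,cv2.COLOR_BGR2HSV)[200:300,260:350].reshape(-1,3);W=W
m=(h[:,1]>90)&(h[:,0]>8)&(h[:,0]<28)&(abs(W[:,0]-465)<12)&(W[:,1]>45)
Q=W[m];print(Q[np.argsort(Q[:,2])].round(0).tolist());print(ctrl.state()['position'])
```

```text
185 140.53663822481843 [463.83806571  36.33283669 140.61258957]
plane [-1.69778366e-02 -5.67355719e-02  1.40612590e+02]
[[469.0, 63.0, 54.0], [468.0, 85.0, 57.0], [471.0, 52.0, 62.0], [471.0, 51.0, 66.0], [466.0, 88.0, 67.0], [467.0, 90.0, 68.0], [466.0, 87.0, 70.0], [468.0, 89.0, 71.0], [463.0, 87.0, 71.0], [461.0, 90.0, 71.0], [466.0, 86.0, 73.0], [467.0, 84.0, 74.0], [468.0, 88.0, 75.0], [469.0, 85.0, 75.0], [463.0, 86.0, 75.0], [460.0, 86.0, 76.0], [465.0, 81.0, 77.0], [464.0, 84.0, 77.0], [461.0, 84.0, 78.0], [468.0, 81.0, 80.0], [466.0, 85.0, 81.0], [461.0, 83.0, 81.0], [462.0, 80.0, 81.0], [461.0, 77.0, 81.0], [465.0, 82.0, 81.0], [470.0, 77.0, 82.0], [463.0, 79.0, 84.0], [467.0, 82.0, 85.0], [466.0, 78.0, 86.0], [464.0, 82.0, 86.0], [463.0, 78.0, 87.0], [464.0, 76.0, 88.0], [460.0, 78.0, 89.0], [468.0, 79.0, 90.0], [469.0, 77.0, 91.0], [466.0, 76.0, 92.0], [460.0, 77.0, 92.0], [475.0, 57.0, 94.0], [461.0, 76.0, 94.0], [464.0, 81.0, 95.0], [463.0, 77.0, 95.0], [467.0, 75.0, 95.0], [468.0, 73.0, 95.0], [464.0, 75.0, 96.0], [465.0, 73.0, 97.0], [469.0, 71.0, 97.0], [461.0, 68.0, 97.0], [461.0, 75.0, 98.0], [462.0, 73.0, 99.0], [465.0, 72.0, 100.0], [469.0, 70.0, 101.0], [461.0, 68.0, 102.0], [463.0, 69.0, 102.0], [466.0, 70.0, 102.0], [464.0, 67.0, 103.0], [461.0, 73.0, 104.0], [466.0, 68.0, 104.0], [469.0, 70.0, 105.0], [461.0, 68.0, 106.0], [469.0, 69.0, 108.0], [461.0, 67.0, 110.0], [465.0, 70.0, 111.0], [466.0, 67.0, 111.0], [462.0, 70.0, 112.0], [463.0, 68.0, 113.0], [468.0, 57.0, 114.0], [469.0, 68.0, 115.0], [465.0, 63.0, 115.0], [465.0, 56.0, 116.0], [464.0, 60.0, 117.0], [466.0, 68.0, 117.0], [463.0, 68.0, 118.0], [466.0, 66.0, 118.0], [469.0, 60.0, 119.0], [469.0, 67.0, 119.0], [465.0, 63.0, 119.0], [469.0, 66.0, 122.0], [466.0, 66.0, 122.0]]
[471.32816402 188.3370441  220.08835519]
```

View pics/arm2.png

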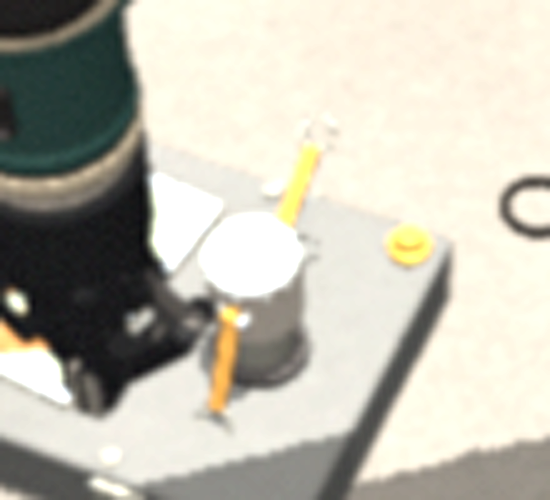

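The +y arm hangs down at crop (228,360) and the far arm is still open at (300,190). The coupling leans about 0.06 rad towards +y, as you'd expect with one cam drawn. I'll check the arm's angle from the points.

Run:
```python
from h import *
from scipy.stats import theilslopes
f=np.load('side4.npz');j=optics.camera_info('side');W=world(j,f['d'])[200:300,260:350].reshape(-1,3)
h=cv2.cvtColor(f['im'],cv2.COLOR_BGR2HSV)[200:300,260:350].reshape(-1,3)
m=(h[:,1]>90)&(h[:,0]>8)&(h[:,0]<28)&(abs(W[:,0]-465)<12)&(W[:,1]>64)&(W[:,2]>66)&(W[:,2]<109);Q=W[m]
t=theilslopes(Q[:,1],Q[:,2]);print(len(Q),'deg below level',[np.degrees(np.arctan2(1,-s)) for s in (t[0],t[2],t[3])])
# image-line check: brass pixel line in side view vs projected arm model angles (pin at 62.3,116; tip)
ys,xs=np.nonzero((cv2.cvtColor(f['im'],cv2.COLOR_BGR2HSV)[...,1]>90)[262:300,285:302]);xs+=285;ys+=262
print('px line',np.polyfit(ys,xs,1),xs.mean(),ys.mean(),ys.max())
for a in(45,50,55,60,65):
    a=np.radians(a);p=[proj(j,[465+.04*r*np.cos(a),62.3+r*np.cos(a)+2.5*np.sin(a),116-r*np.sin(a)+2.5*np.cos(a)]) for r in(10,56)]
    print(np.degrees(a),np.round(p,1).tolist(),(p[1][0]-p[0][0])/(p[1][1]-p[0][1]))
```

```text
55 deg below level [np.float64(61.25858222572128), np.float64(59.276842474097585), np.float64(63.65207104651936)]
px line [-1.31287084e-01  3.31423650e+02] 294.4942528735632 281.28735632183907 292
45.0 [[294.8, 276.3], [289.8, 292.9]] -0.2969078841641354
50.0 [[294.9, 276.4], [290.5, 292.7]] -0.2653304482165336
55.0 [[295.0, 276.4], [291.3, 292.3]] -0.23271481157310828
59.99999999999999 [[295.1, 276.4], [292.1, 291.8]] -0.19847825898256163
65.0 [[295.3, 276.3], [292.9, 291.1]] -0.1619254778629504
```

Arm angle is about 61° below level (59–64°), so it is against its stop. Now the -y arm.

{"api": "jog_arm", "payload": {
  "steps": [
    [[-0.03,0,0],[0,0,0],-1],
    [[-0.045,0,0],[0,0,0],-1],
    [[-0.045,0,0],[0,0,0],-1],
    [[-0.045,0,0],[0,0,0],-1],
    [[-0.035,0,0],[0,0,0],-1],
    [[-0.02,0,0.01],[0,0,0],-1],
    [[0,0,0.02],[0,0,0],-1],
    [[0,0,0.015],[0,0,0],-1],
    [[0,0,0.003],[0,0,0],-1],
    [[0,0,0],[0,0,0],-1],
    [[0,0,0],[0,0,0],-1]
  ]
}}

```text
time: 18.85
position: [460.7, -31.8, 169.0]
ee_rot: [0.0, 0.721, 0.693, -0.0]
force: [0.7, 0.6, 0.4]
grip_width: 0.4
```

{"api": "jog_arm", "payload": {
  "steps": [
    [[0,0,0.002],[0,0,0],-1],
    [[0,0,0.002],[0,0,0],-1],
    [[0,0,0.001],[0,0,0],-1]
  ]
}}

```text
time: 19.15
position: [460.7, -31.8, 163.9]
ee_rot: [0.0, 0.721, 0.693, 0.0]
force: [-0.3, 1.1, -0.2]
grip_width: 0.1
```

{"api": "jog_arm", "payload": {
  "steps": [
    [[0,0,0.002],[0,0,0],-1],
    [[0,0,0.002],[0,0,0],-1],
    [[0,0,0.001],[0,0,0],-1]
  ]
}}

```text
time: 19.45
position: [460.7, -32.1, 158.7]
ee_rot: [0.0, 0.721, 0.693, -0.0]
force: [-0.5, -1.8, 2.2]
grip_width: 0.1
```

Contact at the same height as before, so I'll follow the same path.

{"api": "jog_arm", "payload": {
  "steps": [
    [[0,0,0.002],[0,0,0],-1],
    [[0,0,0.002],[0,0,0],-1],
    [[0,0,0.002],[0,0,0],-1]
  ]
}}

```text
time: 19.75
position: [460.9, -32.4, 152.9]
ee_rot: [0.0, 0.722, 0.692, -0.0]
force: [0.0, -2.9, 4.2]
grip_width: -0.3
```

{"api": "jog_arm", "payload": {
  "steps": [
    [[0,0,0.002],[0,0,0],-1],
    [[0,0,0.002],[0,0,0],-1],
    [[0,0,0.002],[0,0,0],-1]
  ]
}}

```text
time: 20.05
position: [460.6, -31.2, 146.5]
ee_rot: [-0.0, 0.721, 0.693, 0.0]
force: [0.5, -1.7, 2.1]
grip_width: -0.2
```

{"api": "jog_arm", "payload": {
  "steps": [
    [[0,0,0.002],[0,0,0],-1],
    [[0,0,0.002],[0,0,0],-1],
    [[0,0,0.002],[0,0,0],-1]
  ]
}}

```text
time: 20.35
position: [460.5, -31.7, 140.5]
ee_rot: [-0.0, 0.721, 0.693, -0.0]
force: [0.4, -1.3, 3.3]
grip_width: 0.2
```

{"api": "jog_arm", "payload": {
  "steps": [
    [[0,0,0.002],[0,0,0],-1],
    [[0,0,0.002],[0,0,0],-1],
    [[0,0,0.002],[0,0,0],-1]
  ]
}}

```text
time: 20.65
position: [460.6, -31.8, 134.6]
ee_rot: [-0.0, 0.721, 0.693, -0.0]
force: [-0.0, -1.6, 2.2]
grip_width: 0.2
```

{"api": "jog_arm", "payload": {
  "steps": [
    [[0,0,0.002],[0,0,0],-1],
    [[0,0,0.002],[0,0,0],-1],
    [[0,0,0.002],[0,0,0],-1]
  ]
}}

```text
time: 20.95
position: [460.6, -31.9, 128.6]
ee_rot: [0.0, 0.721, 0.693, -0.0]
force: [-1.5, -1.8, 2.6]
grip_width: -0.4
```

{"api": "jog_arm", "payload": {
  "steps": [
    [[0,0,0.002],[0,0,0],-1],
    [[0,0,0.002],[0,0,0],-1],
    [[0,0,0.002],[0,0,0],-1]
  ]
}}

```text
time: 21.25
position: [460.6, -31.6, 122.6]
ee_rot: [-0.0, 0.721, 0.693, 0.0]
force: [0.8, -0.7, 3.7]
grip_width: -0.0
```

{"api": "jog_arm", "payload": {
  "steps": [
    [[0,0,0.002],[0,0,0],-1],
    [[0,0,0.002],[0,0,0],-1],
    [[0,0,0.002],[0,0,0],-1]
  ]
}}

```text
time: 21.55
position: [460.7, -31.0, 116.7]
ee_rot: [-0.0, 0.721, 0.693, 0.0]
force: [-1.1, 1.7, 3.6]
grip_width: -0.4
```

{"api": "jog_arm", "payload": {
  "steps": [
    [[0.0006,0,0.0019],[0,0,0],-1],
    [[0.0006,0,0.0019],[0,0,0],-1],
    [[0.0006,0,0.0019],[0,0,0],-1]
  ]
}}

```text
time: 21.85
position: [460.9, -29.9, 111.0]
ee_rot: [0.0, 0.721, 0.693, 0.0]
force: [-0.1, 1.1, 3.3]
grip_width: -0.1
```

{"api": "jog_arm", "payload": {
  "steps": [
    [[0.0006,0,0.0019],[0,0,0],-1],
    [[0.0006,0,0.0019],[0,0,0],-1],
    [[0.0014,0,0.0015],[0,0,0],-1]
  ]
}}

```text
time: 22.15
position: [460.9, -27.8, 105.6]
ee_rot: [0.0, 0.721, 0.692, -0.0]
force: [0.4, -1.6, 2.4]
grip_width: 0.0
```

{"api": "jog_arm", "payload": {
  "steps": [
    [[0.0014,0,0.0015],[0,0,0],-1],
    [[0.0014,0,0.0015],[0,0,0],-1]
  ]
}}

```text
time: 22.35
position: [460.9, -25.3, 102.6]
ee_rot: [0.0, 0.722, 0.692, -0.0]
force: [0.7, -2.9, 2.3]
grip_width: 0.1
```

{"api": "jog_arm", "payload": {
  "steps": [
    [[0.0014,0,0.0015],[0,0,0],-1],
    [[0.0014,0,0.0015],[0,0,0],-1]
  ]
}}

```text
time: 22.55
position: [461.0, -22.6, 99.6]
ee_rot: [0.0, 0.722, 0.692, -0.0]
force: [1.1, -5.8, 2.5]
grip_width: -0.2
```

{"api": "jog_arm", "payload": {
  "steps": [
    [[0.001,0,0.0008],[0,0,0],-1],
    [[0.001,0,0.0008],[0,0,0],-1]
  ]
}}

```text
time: 22.75
position: [461.0, -20.7, 97.9]
ee_rot: [0.0, 0.722, 0.692, -0.001]
force: [1.5, -6.1, 1.6]
grip_width: 0.0
```

{"api": "jog_arm", "payload": {
  "steps": [
    [[0.001,0,0.0008],[0,0,0],-1],
    [[0.001,0,0.0005],[0,0,0],-1]
  ]
}}

```text
time: 22.95
position: [461.0, -18.9, 96.6]
ee_rot: [0.0, 0.722, 0.692, -0.001]
force: [0.8, -6.2, 1.4]
grip_width: -0.1
```

{"api": "jog_arm", "payload": {
  "steps": [
    [[0.0015,0,0.0005],[0,0,0],-1],
    [[0,0,0],[0,0,0],-1]
  ]
}}

```text
time: 23.15
position: [461.0, -18.1, 96.1]
ee_rot: [0.0, 0.722, 0.692, -0.001]
force: [0.7, -8.2, 1.5]
grip_width: -0.0
```

{"api": "jog_arm", "payload": {
  "steps": [
    [[0.0015,0,0],[0,0,0],-1],
    [[0,0,0],[0,0,0],-1]
  ]
}}

```text
time: 23.35
position: [461.0, -17.9, 96.0]
ee_rot: [0.001, 0.722, 0.692, -0.002]
force: [1.0, -11.8, 1.4]
grip_width: -0.0
```

{"api": "jog_arm", "payload": {
  "steps": [
    [[0.0015,0,0],[0,0,0],-1],
    [[0,0,0],[0,0,0],-1],
    [[0,0,0],[0,0,0],-1]
  ]
}}

```text
time: 23.65
position: [460.9, -17.7, 96.0]
ee_rot: [0.001, 0.722, 0.691, -0.002]
force: [1.6, -15.1, 2.0]
grip_width: 0.2
```

{"api": "jog_arm", "payload": {
  "steps": [
    [[0.001,0,0],[0,0,0],-1],
    [[0,0,0],[0,0,0],-1],
    [[0,0,0],[0,0,0],-1]
  ]
}}

```text
time: 23.95
position: [460.9, -17.5, 96.0]
ee_rot: [0.001, 0.723, 0.691, -0.003]
force: [0.7, -16.6, 0.7]
grip_width: -0.1
```

{"api": "jog_arm", "payload": {
  "steps": [
    [[-0.004,0,0],[0,0,0],-1],
    [[-0.02,0,0],[0,0,0],-1],
    [[-0.04,0,-0.02],[0,0,0],-1],
    [[-0.045,0,-0.03],[0,0,0],-1],
    [[-0.045,0,-0.03],[0,0,0],-1],
    [[-0.045,0,-0.03],[0,0,0],-1],
    [[-0.03,0,0],[0,0,0],-1],
    [[0,0,0],[0,0,0],-1]
  ]
}}

```text
time: 24.75
position: [451.9, -235.0, 199.7]
ee_rot: [0.001, 0.724, 0.69, -0.0]
force: [-0.5, 0.3, -0.1]
grip_width: -0.3
```

Run:
```python
from h import *
from scipy.stats import theilslopes
im2,d2,j=cam('side');im,d,i=cam('top');np.savez('side5.npz',im=im2,d=d2);np.savez('top5.npz',im=im,d=d)
for k in range(1):
    W=world(j,d2)[200:300,260:350].reshape(-1,3);q=W[(np.hypot(W[:,0]-464,W[:,1]-36)<22)&(W[:,2]>132)&(W[:,2]<152)]
    A=np.c_[q[:,:2]-q[:,:2].mean(0),np.ones(len(q))];print('side plane',np.linalg.lstsq(A,q[:,2],rcond=None)[0],q.mean(0))
    h=cv2.cvtColor(im2,cv2.COLOR_BGR2HSV)[200:300,260:350].reshape(-1,3)
    m=(h[:,1]>90)&(h[:,0]>8)&(h[:,0]<28)&(abs(W[:,0]-465)<12)&(W[:,1]>64)&(W[:,2]>66)&(W[:,2]<109);Q=W[m]
    t=theilslopes(Q[:,1],Q[:,2]);print('a',len(Q),[np.degrees(np.arctan2(1,-s)) for s in (t[0],t[2],t[3])])
V=world(i,d)[190:260,225:300].reshape(-1,3);q=V[(np.hypot(V[:,0]-464,V[:,1]-36)<22)&(V[:,2]>132)&(V[:,2]<152)]
A=np.c_[q[:,:2]-q[:,:2].mean(0),np.ones(len(q))];print('top plane',len(q),np.linalg.lstsq(A,q[:,2],rcond=None)[0],q.mean(0))
q=V[(abs(V[:,0]-462)<6)&(V[:,2]>64)&(V[:,2]<128)];print('arms top',q[np.argsort(q[:,1])][:,1:].round(0).tolist())
a=cv2.resize(im[195:255,225:300],None,fx=5,fy=5,interpolation=cv2.INTER_CUBIC);b=cv2.resize(im2[230:310,260:340],None,fx=5,fy=5,interpolation=cv2.INTER_CUBIC)
o=np.zeros((400,780,3),np.uint8);o[:300,:375]=a;o[:400,380:780]=b
cv2.imwrite('pics/fin.png',cv2.convertScaleAbs(o,alpha=1.7));print(ctrl.state()['position'],ctrl.state()['force'])
```

```text
side plane [-2.25266950e-03 -1.87323922e-03  1.39324028e+02] [463.94819587  36.2421681  139.32402843]
a 61 [np.float64(59.9541978743226), np.float64(58.04835369993902), np.float64(62.235654855543444)]
top plane 333 [ 5.51010008e-04 -2.39715497e-02  1.40633767e+02] [464.05347313  35.97424438 140.63376747]
arms top [[-19.0, 71.0], [-19.0, 72.0], [-19.0, 69.0], [-19.0, 69.0], [-17.0, 74.0], [-17.0, 72.0], [-17.0, 72.0], [-17.0, 74.0], [-17.0, 71.0], [-15.0, 82.0], [-15.0, 79.0], [-15.0, 76.0], [-15.0, 74.0], [-13.0, 82.0], [-13.0, 83.0], [-13.0, 82.0], [-13.0, 81.0], [-11.0, 87.0], [-11.0, 84.0], [-11.0, 82.0], [-11.0, 83.0], [-9.0, 91.0], [-9.0, 87.0], [-9.0, 88.0], [-8.0, 85.0], [-8.0, 80.0], [-7.0, 94.0], [-7.0, 93.0], [-6.0, 92.0], [-6.0, 89.0], [-5.0, 96.0], [-5.0, 94.0], [-4.0, 92.0], [-4.0, 92.0], [-3.0, 102.0], [-3.0, 100.0], [-3.0, 100.0], [-2.0, 96.0], [-1.0, 103.0], [-1.0, 102.0], [-0.0, 102.0], [-0.0, 103.0], [-0.0, 100.0], [1.0, 106.0], [1.0, 107.0], [1.0, 105.0], [1.0, 106.0], [2.0, 102.0], [3.0, 110.0], [3.0, 109.0], [3.0, 108.0], [4.0, 108.0], [5.0, 114.0], [5.0, 113.0],
[... 176 characters left out ...]
125.0], [11.0, 121.0], [11.0, 119.0], [11.0, 120.0], [11.0, 119.0], [13.0, 65.0], [63.0, 125.0], [63.0, 124.0], [65.0, 125.0], [65.0, 125.0], [66.0, 121.0], [66.0, 121.0], [66.0, 117.0], [66.0, 118.0], [67.0, 127.0], [67.0, 124.0], [69.0, 111.0], [69.0, 109.0], [70.0, 107.0], [72.0, 105.0], [72.0, 105.0], [73.0, 103.0], [73.0, 101.0], [75.0, 101.0], [75.0, 100.0], [75.0, 97.0], [78.0, 97.0], [78.0, 97.0], [78.0, 94.0], [81.0, 90.0], [81.0, 89.0], [81.0, 88.0], [84.0, 85.0], [84.0, 84.0], [84.0, 83.0], [87.0, 78.0], [88.0, 78.0], [88.0, 74.0], [90.0, 74.0], [91.0, 72.0], [91.0, 69.0], [91.0, 68.0], [94.0, 66.0]]
[ 452.05437913 -230.17722827  198.8611553 ] [ 0.39368286  0.95633448 -0.03976424]
```

View pics/fin.png

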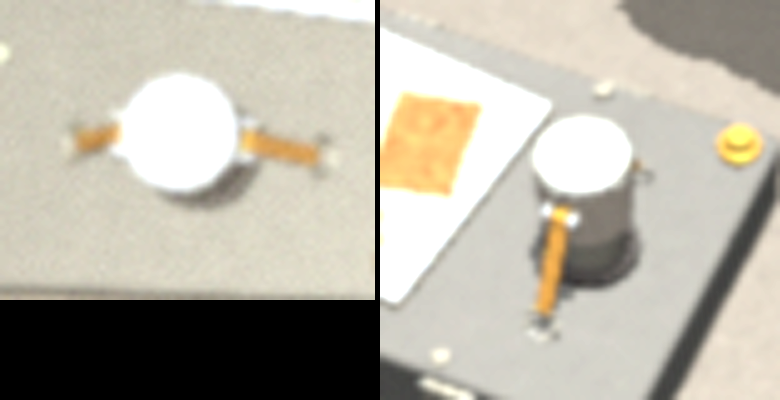

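The last picture shows both arms hanging alongside the coupling: top view (98,138) and (280,148), side view (553,265). The lid is level and the mount is in its place. By depth the arms are about 60° and 61° below level. The robot is clear, so I'm handing in.

```bash
python3 -c "
from h import *
print(ctrl.job_done(), ctrl.state()['time'])"
```

```text
the job is handed in; nothing more can be done
the job is handed in; nothing more can be done
```

The coupling is on the adaptor with both cam arms down, and I handed the job in at about 25 s of the 72 s allowed. No verdict was reported.

**What I did:** I gripped the aluminium coupling by its bare ±x walls and lowered it over the adaptor by feel. I pressed until about 15 N on the seal, roughly 3 mm of squeeze, and held it there. I then released it and swung the +y arm down first, then the -y arm, with the shut fingertips. The highest force I read on an arm was about 17 N, and both arms were pushed against resistance.

**Last checks:**
- **Arms:** the +y arm measured about 60–61° below level and the -y arm about 60°; the stop is at 60°.
- **Upright:** the two cameras gave a lean of about 0.003 rad (side) and 0.024 rad (top). They disagree slightly, but both are under the 0.05 limit. With only one arm down it had leaned about 0.06 rad.
- **Seal:** the coupling's top was at 139–141 mm, so the mouth sits about 35 mm below the adaptor top. I could not read the squeeze directly; from that height it is around 3 mm, give or take the 1–2 mm the cameras are good for.
- **Surroundings:** the mount looked undisturbed in the last pictures, though I did not measure its position. The robot was about 20 cm clear of the coupling.

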